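Plunge the coffee presses, serve the good ones, set the clogged ones aside

ROBOT

A 6-joint arm with a two-finger parallel gripper is mounted at the origin on a cart in front of the work surface, level with it; the furniture and walls round the work are solid. World frame = base frame: x ahead of the robot, y to its left, z up, the work surface at z = 0. Lengths are in m, angles in rad, forces in N, time in s.
With the tool pointing down it reaches from about 0.35 to 0.85 m from the base axis. Payload 8.1 kg.
Tool frame: the origin (TCP) lies at the centre of the arm's flange, where the gripper is bolted on; the fingertips stand 186 mm ahead of it and the grasp point (between the pads) lies 167 mm ahead of it; z points along the fingers, y is the direction in which the jaws open and shut (so a half turn about z gives the same grasp; the last joint's range is limited). The gripper opens to 93 mm and grips with 3 to 60 N. Pads are 15 mm wide; open, the fingers measure 128 mm over their backs; the gripper's body (75 mm by 188 mm) begins 65 mm behind the grasp point.
Start: joints at [1.225, 0.13, 1.488, -0, 1.523, -0.085], TCP at [0.155, 0.58, 0.405] pointing down, gripper open.
Joint ranges: [-2.96, 2.96], [-0.89, 2.26], [0.02, 2.5], [-1.34, 4.48], [0, 2.73], [-2.66, 2.66]. Speed limits (rad/s): [2.39, 2.39, 2.79, 3.14, 3.14, 3.14].

INTERFACE

Orientations are given as a rotation vector (axis times angle).
In Python, from plant import robot, viewer, order gives the robot as it stands.
- The arm moves only by the tool apply_moves, never from a script. Its argument "deltas" is a list of rows, each a list of 3 entries, a list of its own where there are three numbers: the finger opening in mm, from 0 to 93, then the shift along the tool's x, y, z in mm, then the turn about the tool's z in rad. In form: [[grip, [dx, dy, dz], yaw], ...]. A call has 1 to 5 rows; each row shifts and turns the commanded pose from where the row before left it, along the tool's axes as they then stand; what a row does not reach is not made up. A row lasts 1/8 s, in which the tool goes at most 62.5 mm and 10.7 degrees, less where a joint would pass 70% of its speed; a pose out of reach is approached as far as the arm can. A call is refused whole if a number of a shift passes 62.5 or a number of a turn 0.188, either way. A call with a gripper value outside its range is refused whole. The fingers move at their own pace and stop on an object; "grip_force" is the grip in N (left out, the last holds). Time passes only in rows, so rows that do not move let the fingers close. It gives the time, the measured TCP pose, the force and the opening at its end, in the units of the state.
- robot.read_state(): the state, without advancing time (a new reading comes with each control period).
- viewer.read_camera(name): name is "side" or "top"; returns the picture (420x560x3 uint8, blue, green, red); there is no depth.
- viewer.get_calibration(name): a dict with "fx", "fy", "cx", "cy" (pixels), "R" (3x3) and "t" (3): a world point X has camera coordinates R X + t. Camera axes: x right, y down, z forward; pixel columns grow to the right and rows downward; lengths in m; the calibration is good to about 2 mm. A picture is of the moment at which its call begins. get_calibration takes no time and is no camera call.
- order.close_job(): hands the job in, once; it reports no verdict.
The state is a dict: "t": time; "q": joint angles; "dq": joint speeds; "joint_torque": joint torques, N m; "tool_pos": TCP position; "orientation": TCP orientation; "force": force on the tool from outside, world axes, zero at the start; "wrist_torque": the same for the moment, N m; "opening": finger opening in m.
Only numpy, scipy, OpenCV 4.12 (cv2) and the standard library are available. Lean on these libraries where they do the work, as an engineer would, in place of code of your own. Each camera call takes 0.05 s, during which the arm holds its last target. There are 200 camera calls.

TASK

Three or four small coffee presses are standing on the worktop: push each one's plunger down until it is fully home, but if it gets stiffer on the way, stop and do not force it. Serve every press that went down on a slate coaster of its own, centred, the coaster lying flat on the small wooden serving board; stand every one that stiffened, its plunger left as it is, in the low steel tray. Leave everything else on the worktop alone.

Things in the scene. Friction and masses are not known exactly. Their poses are not given: they have to be found in the camera images.
- press1_mid (a point): a small round steel coffee press (may be absent): body 50 mm across (lid rim 53 mm) and 55 mm high to the top of its lid, dark lid, dark rubber sleeve, about 0.25 kg in all; this point is on its axis, half-way up the body, 27.5 mm above its underside; z is up along its axis
- press1_knob (a point): centre of the top face of that press's wooden plunger knob, which is round, 34 mm across and 18 mm high; it is the highest part and the best place to grip; as found the knob's top is 100 mm above the press's underside, fully home 78 mm, which leaves 5 mm between knob and lid. The press can be lifted by the knob without pulling the plunger up
- press1_plunger (a joint): how far that press's plunger is pushed down, in m: 0 as found, 0.022 fully home. A plunger stays where it is left. A good one takes an even 6 to 7 N all the way. A clogged one looks the same and starts alike, but takes 1 N more for every mm: stop at about 10 to 12 N, some 5 mm down, and count it as clogged (it then creeps back to 2 to 6 mm and stays); past 17 N, 12 mm down, it is spoilt
- press2_mid (a point): another such press, of the same size (may be absent); the same point
- press2_knob (a point): the same point on this press
- press2_plunger (a joint): the same for this press
- press3_mid (a point): another such press, of the same size (may be absent); the same point
- press3_knob (a point): the same point on this press
- press3_plunger (a joint): the same for this press
- press4_mid (a point): another such press, of the same size (may be absent); the same point
- press4_knob (a point): the same point on this press
- press4_plunger (a joint): the same for this press
- coaster1_mid (a point): rectangular grey slate coaster with rounded edges, 56 (its x) x 72 (its y) x 10 mm (z), 50 g; this point is its centre, 5 mm above its underside
- coaster2_mid (a point): rectangular grey slate coaster with rounded edges, 56 (its x) x 72 (its y) x 10 mm (z), 50 g; this point is its centre, 5 mm above its underside
- board: small wooden serving board, fixed, 90 (its x) x 164 (its y) mm and 12 mm thick, flat, with a 27 mm tab at its -y end; origin at the centre of its underside, z up. Room for two coasters, their centres about 40 mm either side of its middle along y
- tray: low rectangular steel tray, fixed, outside 86 (its x) x 140 (its y) mm, 22 mm high, walls and floor 3 mm thick; origin at the centre of its underside, z up. Two presses stand in it, 33 mm either side of its middle along y
- mug: bystander, loose: yellow and brown stoneware mug, 72 mm high, at the back; origin under it
Things that resemble listed ones, but are neither listed nor needed, are in the scene too. What is shaped like the part that bears coaster1_mid but purple is not meant.

How it is judged:
By the outcome, as a careful person would: the job done as asked, in the order asked, and still so for the second after the job is handed in, with the robot touching nothing.
Of press1, press2, press3, press4 only 3 to 4 are there at a start; the rules pass over those that are not, and their reading is None.
At some moment in a run one of press1, press2, press3, press4 may be knocked a few centimetres aside while the robot is not near it.
It also fails if it takes over 210 s, if anything falls off the work surface, if the arm or the gripper's body presses on something with over 40 N, if the wrist force passes 120 N, or if a joint passes its speed limit or range.

## Working session

There is one attempt and no reset: what is moved stays moved. The work goes in short steps, Python scripts to look and compute and a tool call to move; the robot and the scene stay as the last step left them, time stands still between calls to the robot, and variables do not carry over. Pictures are saved under pics/ and viewed, about 12 in all and at most 16, crops included, and the job is handed in when it is done.

Besides the shell and the picture viewer there is one more tool, called after "Request:" as a command line: name --argument value ..., lists and objects as JSON in quotes. apply_moves: Moves the arm, as the interface text tells. Its arguments: {"type":"object","properties":{"deltas":{"type":"array"},"grip_force":{"type":"number"}},"required":["deltas"]}

```bash
ls; mkdir -p pics
python3 - <<'E'
from plant import robot, viewer, order
import cv2,json
for n in("top","side"):
    cv2.imwrite(f"pics/{n}0.png",viewer.read_camera(n)); c=viewer.get_calibration(n); print(n,c)
print(robot.read_state())
E
```

```text
pics
top {'fx': 460.7946293525917, 'fy': 460.7946293525917, 'cx': 282.39658412462785, 'cy': 213.03732195156567, 'R': array([[ 0.01266813, -0.99967081, -0.02231135],
       [-0.99508897, -0.01041312, -0.09843533],
       [ 0.09817059,  0.02344877, -0.99489331]]), 't': array([0.27020835, 0.53673788, 0.8816431 ])}
side {'fx': 543.6574750539737, 'fy': 543.6574750539737, 'cx': 278.0557831587715, 'cy': 201.74418887180943, 'R': array([[ 0.91966301, -0.39204044,  0.02289638],
       [-0.119973  , -0.33599678, -0.9341909 ],
       [ 0.37393372,  0.85639387, -0.35603808]]), 't': array([-0.38644875,  0.25410691,  0.53609683])}
{'t': 0.1, 'q': array([ 1.22458128e+00,  1.31056937e-01,  1.48913723e+00, -9.19343403e-06,
        1.52301778e+00, -8.54125084e-02]), 'dq': array([ 0.00071232,  0.00078734, -0.00078834,  0.00074326, -0.00048367,
        0.00172795]), 'joint_torque': array([ 1.50657550e-03, -5.61340392e+01, -4.93098092e+01,  7.70685752e-02,
        2.91302166e-02, -9.09764168e-06]), 'tool_pos': array([0.15463195, 0.579522  , 0.40382746]), 'orientation': array([-4.08462874e-01, -3.11458408e+00,  2.48738798e-03]), 'force': array([-0.48056419, -0.40613314, -0.27376775]), 'wrist_torque': array([ 0.04599827, -0.02653663, -0.03293861]), 'opening': 0.0931531021024605}
```

View pics/top0.png

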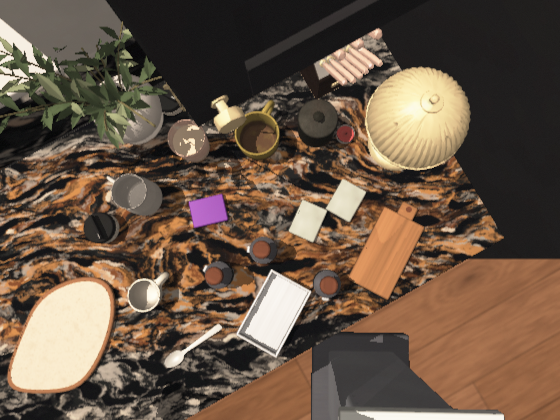

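View pics/side0.png

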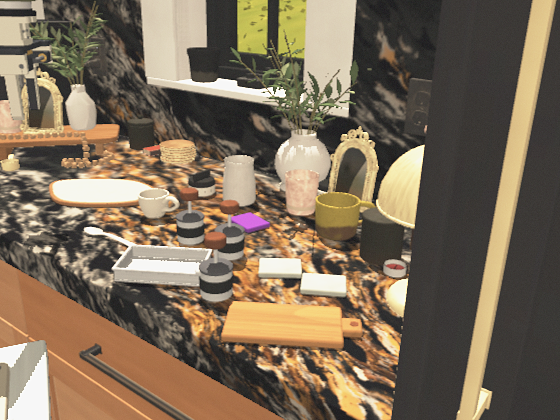

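Top view: presses have knobs at about (217,273), (263,250) and (327,284). Pale slate coasters are at (308,221) and (346,200), the purple decoy at (208,211). The tray is at (273,314), the board at (387,250) with its tab at (407,211), and the mug at (257,134). The dark jar at (101,228) isn't a press. Side view: the knobs are at (188,194), (230,207) and (215,241), so there are three presses.

```bash
cat > h.py <<'E'
from plant import robot, viewer, order
import numpy as np, cv2
from scipy.spatial.transform import Rotation as Ro
C={n:viewer.get_calibration(n) for n in("top","side")}
def ray(n,u,v):
    c=C[n];R=np.array(c["R"]);t=np.array(c["t"])
    d=R.T@np.array([(u-c["cx"])/c["fx"],(v-c["cy"])/c["fy"],1]);return -R.T@t,d
def plane(n,u,v,z):
    o,d=ray(n,u,v);return o+d*(z-o[2])/d[2]
def proj(n,X):
    c=C[n];p=np.array(c["R"])@np.array(X)+c["t"];return np.array([c["fx"]*p[0]/p[2]+c["cx"],c["fy"]*p[1]/p[2]+c["cy"]])
def tri(a,b):
    A=[];B=[]
    for n,p in(("top",a),("side",b)):
        o,d=ray(n,*p);d/=np.linalg.norm(d);P=np.eye(3)-np.outer(d,d);A.append(P);B.append(P@o)
    return np.linalg.lstsq(np.vstack(A),np.hstack(B),rcond=None)[0]
def blob(m,seed,r):
    """largest contour of mask m within r px of seed"""
    w=np.zeros_like(m);cv2.circle(w,seed,r,255,-1)
    cs,_=cv2.findContours(m&w,cv2.RETR_EXTERNAL,cv2.CHAIN_APPROX_NONE)
    return max(cs,key=cv2.contourArea)
def tool():
    s=robot.read_state();R=Ro.from_rotvec(s["orientation"]).as_matrix();return s,np.array(s["tool_pos"]),R
def go(x,y,z=None,jaw=None):
    """needed shift in tool axes (mm) to put the TCP at x,y,z; jaw: wanted world angle of jaw axis, rad"""
    s,p,R=tool();z=p[2] if z is None else z
    d=R.T@(np.array([x,y,z])-p)*1000
    a=np.arctan2(R[1,1],R[0,1]);print("p",p.round(4),"force",np.round(s["force"],2),"open",round(s["opening"]*1e3,1),"shift",d.round(1),"jaw",round(a,3),"q6",round(s["q"][5],2),"t",s["t"])
    if jaw is not None:
        e=(jaw-a+np.pi/2)%np.pi-np.pi/2;print("yaw needed (tool z down => negative of world)",round(-e,3))
def knobmask(im):
    h=cv2.cvtColor(im,cv2.COLOR_BGR2HSV);return cv2.inRange(h,(0,90,40),(14,255,190))|cv2.inRange(h,(172,90,40),(180,255,190))
E
cat > a.py <<'E'
from h import *
t=cv2.imread("pics/top0.png");s=cv2.imread("pics/side0.png")
mt,ms=knobmask(t),knobmask(s)
o=t.copy()
for a,b in(((215,275),(188,194)),((262,249),(230,207)),((327,284),(215,241))):
    ca,cb=blob(mt,a,15),blob(ms,b,14)
    ea=cv2.minEnclosingCircle(ca);eb=cv2.boundingRect(cb)
    print("knob",np.round(ea,1) if 0 else ea,cv2.contourArea(ca),eb,cv2.contourArea(cb))
    pa=ea[0];P=plane("top",*pa,0.1)
    print("  plane",P.round(4),"tri",tri(pa,(eb[0]+eb[2]/2,eb[1]+6)).round(4),"proj side",proj("side",P).round(1))
    cv2.drawContours(o,[ca],-1,(0,255,0),1)
h=cv2.cvtColor(t,cv2.COLOR_BGR2HSV)
white=cv2.inRange(h,(20,8,140),(75,60,255));white=cv2.morphologyEx(white,cv2.MORPH_OPEN,np.ones((3,3)))
for nm,sd,r,m,z in(("c1",(308,221),28,white,.01),("c2",(346,200),28,white,.01),
  ("board",(384,254),62,cv2.morphologyEx(cv2.inRange(h,(8,90,120),(16,190,230)),cv2.MORPH_OPEN,np.ones((5,5))),.012),
  ("tray",(273,314),50,cv2.morphologyEx(cv2.inRange(h,(0,0,110),(180,35,255)),cv2.MORPH_OPEN,np.ones((3,3))),.022)):
    c=blob(m,sd,r);W=np.array([plane("top",*q[0],z)[:2] for q in c],np.float32)
    (x,y),(a,b),g=cv2.minAreaRect(W);L=cv2.boxPoints(((x,y),(a,b),g));
    e=max((L[1]-L[0],L[2]-L[1]),key=np.linalg.norm);print(nm,round(x,4),round(y,4),"sizes",round(a,4),round(b,4),"long axis angle",round(float(np.arctan2(e[1],e[0])%np.pi),3))
    cv2.drawContours(o,[c],-1,(255,0,255),1)
cv2.imwrite("pics/crop1.png",cv2.resize(o[170:360,180:440],None,fx=3,fy=3))
E
python3 a.py
```

```text
knob ((211.5, 275.5), 11.510964393615723) 265.5 (176, 187, 26, 19) 174.5
  plane [0.412  0.4013 0.1   ] tri [0.4114 0.4029 0.0915] proj side [189.5 188.9]
knob ((261.2010192871094, 249.40721130371094), 9.050946235656738) 234.0 (216, 200, 25, 15) 165.5
  plane [0.46   0.3123 0.1   ] tri [0.4591 0.3132 0.0925] proj side [229.7 202.1]
knob ((328.81817626953125, 285.0), 9.338994026184082) 242.5 (202, 233, 25, 17) 196.0
  plane [0.3979 0.1899 0.1   ] tri [0.3965 0.1897 0.0932] proj side [216.  234.6]
c1 0.5245 0.2154 sizes 0.0726 0.0859 long axis angle 2.713
c2 0.56 0.1584 sizes 0.067 0.0854 long axis angle 2.633
board 0.4756 0.0703 sizes 0.1063 0.193 long axis angle 2.651
tray 0.3386 0.2919 sizes 0.0913 0.1459 long axis angle 2.658
```

View pics/crop1.png

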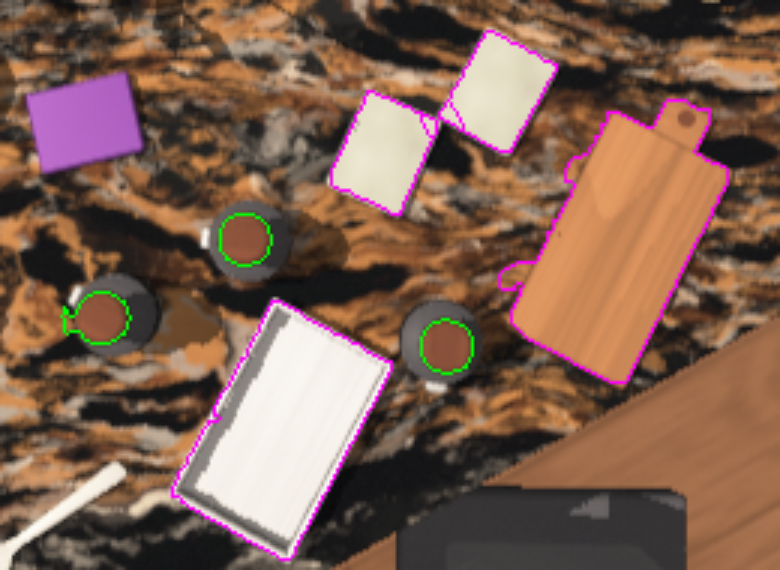

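The crop shows three brown knobs, two pale coasters and the purple decoy at upper left; the tray and board corners are crisp. What could be confused:
- **Coasters:** purple (208,211) is rejected; pale (308,221) and (346,200) are chosen.
- **Presses:** the dark jar (101,228) is rejected.

Next I'll refine the poses from the corners.

```bash
cat > b.py <<'E'
from h import *
def px(p): return (p[0]/3+180-.33,p[1]/3+170-.33)
for nm,z,P in(("c1",.01,[(371,91),(439,119),(400,214),(330,186)]),("c2",.01,[(489,29),(557,66),(506,154),(443,117)]),
 ("board",.012,[(608,111),(729,175),(620,383),(511,320)]),("tray",.022,[(276,299),(391,364),(289,559),(173,492)])):
    W=np.array([plane("top",*px(p),z)[:2] for p in P]);e=(W[0]-W[3]+W[1]-W[2])/2;w=(W[1]-W[0]+W[2]-W[3])/2
    print(nm,W.mean(0).round(4),"long",np.linalg.norm(e).round(4),"short",np.linalg.norm(w).round(4),"long ang",np.arctan2(e[1],e[0]).round(3),"short ang",np.arctan2(w[1],w[0]).round(3),"r",np.hypot(*W.mean(0)).round(3))
for p in((102,318),(245,240),(447,346)): print("knob",plane("top",*px(p),.1).round(4))
E
python3 b.py; python3 -c "
from h import *
go(.409,.398,.30)
print(Ro.from_rotvec(robot.read_state()['orientation']).as_matrix().round(3))"
```

```text
c1 [0.521  0.2251] long 0.0695 short 0.0499 long ang -0.389 short ang -1.947 r 0.568
c2 [0.5631 0.1489] long 0.0683 short 0.0504 long ang -0.498 short ang -2.082 r 0.582
board [0.4599 0.0709] long 0.1549 short 0.0859 long ang -0.463 short ang -2.069 r 0.465
tray [0.3394 0.2909] long 0.1411 short 0.0863 long ang -0.478 short ang -2.068 r 0.447
knob [0.4117 0.3974 0.1   ]
knob [0.4596 0.312  0.1   ]
knob [0.3979 0.1902 0.1   ]
p [0.1546 0.5795 0.4038] force [-0.48 -0.41 -0.27] open 93.2 shift [-292.6 -109.6  104. ] jaw 1.31 q6 -0.09 t 0.1
[[-0.966  0.258 -0.001]
 [ 0.258  0.966 -0.002]
 [ 0.    -0.002 -1.   ]]
```

Request:
apply_moves --deltas '[[0,[-59,-22,0],0],[0,[-59,-22,0],0],[0,[-59,-22,0],0],[0,[-59,-22,0],0],[0,[-59,-22,0],0]]' --grip_force 20

```text
t: 0.72
tool_pos: [0.4107, 0.3972, 0.4044]
orientation: [-0.408, -3.115, 0.0]
force: [0.8, 0.2, 0.3]
opening: 0.0476
```

Request:
apply_moves --deltas '[[0,[0,0,40],0],[0,[0,0,40],0],[0,[0,0,20],0],[0,[0,0,0],0],[0,[0,0,0],0]]'

```text
t: 1.35
tool_pos: [0.4098, 0.3994, 0.3065]
orientation: [0.407, 3.113, 0.003]
force: [0.6, -0.2, 1.0]
opening: 0.0012
```

```bash
python3 -c "
from h import *
go(.411,.398,.287)
cv2.imwrite('pics/s1.png',cv2.resize(viewer.read_camera('side')[120:340,80:360],None,fx=2.5,fy=2.5))"
```

```text
p [0.4098 0.3994 0.3065] force [ 0.61 -0.15  1.01] open 1.2 shift [-1.5 -1.  19.5] jaw 1.311 q6 -0.63 t 1.35
```

View pics/s1.png

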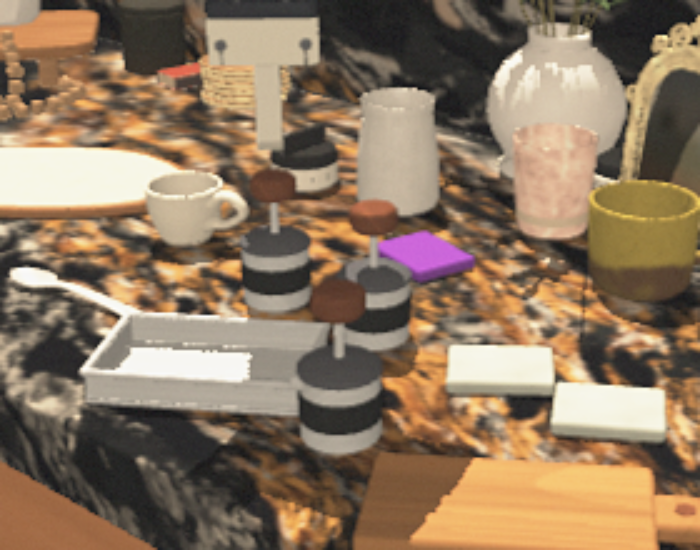

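The closed fingers (crop ~(268,130)) stand right above press A's knob (272,175). Now I'll push in small steps.

Request:
apply_moves --deltas '[[0,[-1.5,-1,10],0],[0,[0,0,8],0],[0,[0,0,3],0],[0,[0,0,0],0]]'

```text
t: 1.9
tool_pos: [0.4106, 0.3974, 0.2836]
orientation: [-0.408, -3.115, 0.0]
force: [-0.5, -0.2, 0.2]
opening: 0.0004
```

Request:
apply_moves --deltas '[[0,[0,0,1.5],0],[0,[0,0,0],0]]'

```text
t: 2.15
tool_pos: [0.4107, 0.3974, 0.2825]
orientation: [0.408, 3.115, 0.0]
force: [-0.3, -0.7, 3.8]
opening: 0.0006
```

Request:
apply_moves --deltas '[[0,[0,0,1],0],[0,[0,0,0],0]]'

```text
t: 2.4
tool_pos: [0.4107, 0.3974, 0.2816]
orientation: [0.409, 3.115, 0.0]
force: [-1.2, -1.5, 4.8]
opening: 0.0004
```

Request:
apply_moves --deltas '[[0,[0,0,1],0],[0,[0,0,0],0]]'

```text
t: 2.65
tool_pos: [0.4107, 0.3974, 0.2806]
orientation: [0.408, 3.115, 0.0]
force: [-1.0, -1.0, 4.6]
opening: 0.0005
```

Request:
apply_moves --deltas '[[0,[0,0,1],0],[0,[0,0,0],0]]'

```text
t: 2.9
tool_pos: [0.4107, 0.3974, 0.2796]
orientation: [0.408, 3.115, 0.0]
force: [-1.2, -0.6, 5.6]
opening: 0.0002
```

Request:
apply_moves --deltas '[[0,[0,0,1],0],[0,[0,0,0],0]]'

```text
t: 3.15
tool_pos: [0.4107, 0.3974, 0.2786]
orientation: [0.408, 3.115, 0.0]
force: [-0.6, -1.1, 5.6]
opening: 0.0005
```

Request:
apply_moves --deltas '[[0,[0,0,1],0],[0,[0,0,1],0],[0,[0,0,0],0]]'

```text
t: 3.52
tool_pos: [0.4107, 0.3974, 0.2766]
orientation: [0.408, 3.115, 0.0]
force: [-1.2, -0.9, 5.2]
opening: 0.0004
```

Request:
apply_moves --deltas '[[0,[0,0,1],0],[0,[0,0,0],0]]'

```text
t: 3.78
tool_pos: [0.4107, 0.3974, 0.2755]
orientation: [0.408, 3.115, 0.0]
force: [-1.2, -1.0, 4.0]
opening: 0.0006
```

A is even at about 5 N after 8 mm, so it's good. I'll push it home.

Request:
apply_moves --deltas '[[0,[0,0,4],0],[0,[0,0,4],0],[0,[0,0,3],0],[0,[0,0,1],0],[0,[0,0,0],0]]'

```text
t: 4.4
tool_pos: [0.4108, 0.3976, 0.2644]
orientation: [0.408, 3.114, 0.001]
force: [-2.5, -3.0, 10.4]
opening: 0.0005
```

Request:
apply_moves --deltas '[[0,[0,0,1],0],[0,[0,0,0],0]]'

```text
t: 4.65
tool_pos: [0.4111, 0.3978, 0.2645]
orientation: [0.408, 3.113, 0.003]
force: [-4.0, -3.4, 16.1]
opening: 0.0006
```

Request:
apply_moves --deltas '[[0,[0,0,1],0],[0,[0,0,0],0]]'

```text
t: 4.9
tool_pos: [0.4113, 0.398, 0.2645]
orientation: [0.408, 3.113, 0.004]
force: [-5.1, -4.4, 21.7]
opening: 0.0004
```

A is home: it stopped at 0.2645 and the force climbed to 22 N. Next is B.

Request:
apply_moves --deltas '[[0,[0,0,-50],0],[0,[-23,-24,0],0],[0,[-23,-23,0],0],[0,[-23,-23,0],0],[0,[0,0,0],0]]'

```text
t: 5.52
tool_pos: [0.46, 0.3104, 0.3108]
orientation: [-0.413, -3.114, 0.001]
force: [-0.1, -0.0, -0.1]
opening: 0.0002
```

```bash
python3 -c "
from h import *
s=viewer.read_camera('side');t=viewer.read_camera('top')
m=knobmask(s)
for b,z in(((188,205),.07),((230,207),.091),((215,241),.091)):
    print(cv2.boundingRect(blob(m,b,16)))
m=knobmask(t);c=blob(m,(328,285),14);print(plane('top',*cv2.minEnclosingCircle(c)[0],.1))
go(.4596,.312,.292)
cv2.imwrite('pics/s2.png',np.vstack([cv2.resize(s[150:310,120:320],None,fx=2,fy=2),cv2.resize(t[220:320,190:390],None,fx=2,fy=2)]))"
```

```text
(174, 190, 31, 25)
(214, 197, 26, 18)
(200, 228, 26, 22)
[0.40263708 0.16991833 0.1       ]
p [0.4591 0.312  0.3109] force [ 0.1  -0.05 -0.4 ] open 0.2 shift [-0.5  0.1 18.9] jaw 1.309 q6 -0.8 t 5.625
```

View pics/s2.png

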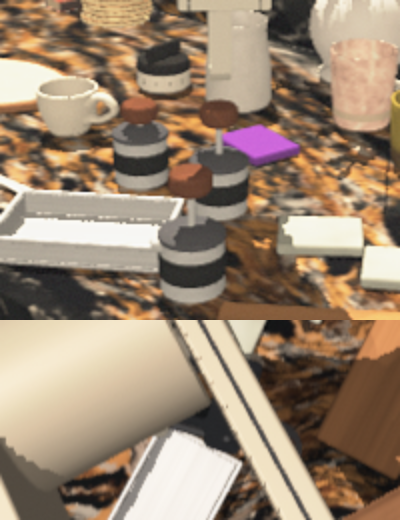

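A sits low now, and the fingers (crop (218,70)) are above B's knob (219,113). Pushing B.

Request:
apply_moves --deltas '[[0,[0,0,14],0],[0,[0,0,8],0],[0,[0,0,2],0],[0,[0,0,2],0],[0,[0,0,0],0]]'

```text
t: 6.25
tool_pos: [0.4592, 0.3123, 0.2856]
orientation: [0.408, 3.115, 0.0]
force: [-2.0, 0.1, 3.9]
opening: 0.0008
```

Request:
apply_moves --deltas '[[0,[0,0,1],0],[0,[0,0,0],0]]'

```text
t: 6.5
tool_pos: [0.4593, 0.3123, 0.285]
orientation: [0.408, 3.114, 0.001]
force: [-2.0, -0.6, 5.7]
opening: 0.0005
```

Request:
apply_moves --deltas '[[0,[0,0,1],0],[0,[0,0,0],0]]'

```text
t: 6.75
tool_pos: [0.4594, 0.3123, 0.2842]
orientation: [0.408, 3.114, 0.001]
force: [-1.3, -0.1, 6.5]
opening: 0.0002
```

Request:
apply_moves --deltas '[[0,[0,0,1],0],[0,[0,0,0],0],[0,[0,0,0],0]]'

```text
t: 7.12
tool_pos: [0.4594, 0.3123, 0.2834]
orientation: [0.408, 3.114, 0.002]
force: [-2.6, -1.1, 7.8]
opening: 0.0008
```

Request:
apply_moves --deltas '[[0,[0,0,1],0],[0,[0,0,0],0],[0,[0,0,0],0]]'

```text
t: 7.5
tool_pos: [0.4594, 0.3124, 0.2825]
orientation: [0.408, 3.114, 0.002]
force: [-3.4, -0.7, 9.2]
opening: 0.0008
```

Request:
apply_moves --deltas '[[0,[0,0,1],0],[0,[0,0,0],0],[0,[0,0,0],0]]'

```text
t: 7.88
tool_pos: [0.4595, 0.3124, 0.2817]
orientation: [0.408, 3.114, 0.002]
force: [-4.0, -1.2, 9.8]
opening: 0.0003
```

B climbs about 1 N/mm (3.9 to 9.8 N over 5 mm), so it's clogged and I'm stopping. Next is C.

Request:
apply_moves --deltas '[[0,[0,0,-50],0],[0,[9,-45,0],0],[0,[9,-45,0],0],[0,[10,-44,0],0],[0,[0,0,0],0]]'

```text
t: 8.5
tool_pos: [0.3965, 0.188, 0.3298]
orientation: [-0.411, -3.114, 0.001]
force: [0.5, -0.8, -0.2]
opening: 0.0008
```

```bash
python3 -c "
from h import *
s=viewer.read_camera('side')
m=knobmask(s)
for b in((188,205),(230,207),(215,241)):
    print(cv2.boundingRect(blob(m,b,16)))
go(.398,.190,.292)
cv2.imwrite('pics/s3.png',cv2.resize(s[150:310,120:320],None,fx=3,fy=3))"
```

```text
(174, 190, 31, 24)
(217, 201, 23, 21)
(200, 228, 26, 22)
p [0.3973 0.189  0.3303] force [ 0.01 -0.23  0.78] open 0.3 shift [-0.3  1.1 38.3] jaw 1.308 q6 -0.98 t 8.55
```

View pics/s3.png

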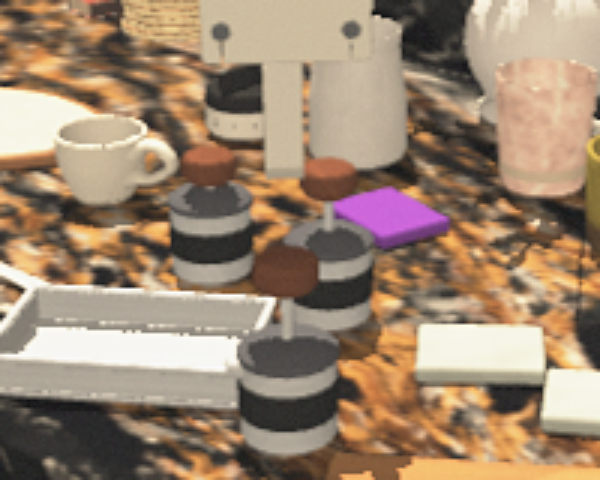

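C hasn't moved (knob at crop (286,270)), with the fingers above it at (285,175). Pushing C.

Request:
apply_moves --deltas '[[0,[0,1,25],0],[0,[0,0,14],0],[0,[0,0,4],0],[0,[0,0,2],0],[0,[0,0,0],0]]'

```text
t: 9.18
tool_pos: [0.3983, 0.191, 0.2859]
orientation: [0.408, 3.114, 0.001]
force: [-0.5, -0.2, 0.1]
opening: 0.0004
```

Request:
apply_moves --deltas '[[0,[0,0,1],0],[0,[0,0,0],0],[0,[0,0,0],0]]'

```text
t: 9.55
tool_pos: [0.3983, 0.1909, 0.2851]
orientation: [0.408, 3.114, 0.001]
force: [-0.2, 0.3, 5.4]
opening: 0.0008
```

Request:
apply_moves --deltas '[[0,[0,0,1],0],[0,[0,0,0],0],[0,[0,0,0],0]]'

```text
t: 9.93
tool_pos: [0.3983, 0.1909, 0.2839]
orientation: [0.408, 3.114, 0.001]
force: [0.2, 1.0, 5.5]
opening: 0.0003
```

Request:
apply_moves --deltas '[[0,[0,0,1],0],[0,[0,0,0],0],[0,[0,0,0],0]]'

```text
t: 10.3
tool_pos: [0.3983, 0.1909, 0.2829]
orientation: [0.408, 3.114, 0.001]
force: [0.3, 1.1, 5.4]
opening: 0.0004
```

Request:
apply_moves --deltas '[[0,[0,0,1],0],[0,[0,0,1],0],[0,[0,0,0],0]]'

```text
t: 10.68
tool_pos: [0.3983, 0.1908, 0.2808]
orientation: [0.408, 3.114, 0.001]
force: [0.6, 1.5, 5.7]
opening: 0.0006
```

Request:
apply_moves --deltas '[[0,[0,0,1],0],[0,[0,0,0],0],[0,[0,0,0],0]]'

```text
t: 11.05
tool_pos: [0.3982, 0.1908, 0.2797]
orientation: [0.408, 3.114, 0.001]
force: [0.8, 1.5, 5.0]
opening: 0.0005
```

C is even at about 5.5 N over 6 mm, so it's good. Pushing it home (end near 0.2645).

Request:
apply_moves --deltas '[[0,[0,0,4],0],[0,[0,0,4],0],[0,[0,0,4],0],[0,[0,0,3],0],[0,[0,0,0],0]]'

```text
t: 11.68
tool_pos: [0.3981, 0.1908, 0.2644]
orientation: [0.408, 3.114, 0.001]
force: [1.1, 0.4, 3.7]
opening: 0.0005
```

Request:
apply_moves --deltas '[[0,[0,0,1.5],0],[0,[0,0,0],0]]'

```text
t: 11.92
tool_pos: [0.3984, 0.1909, 0.2642]
orientation: [0.408, 3.114, 0.001]
force: [-3.5, 0.1, 15.3]
opening: 0.0005
```

Request:
apply_moves --deltas '[[0,[0,0,1],0],[0,[0,0,0],0]]'

```text
t: 12.18
tool_pos: [0.3987, 0.191, 0.2642]
orientation: [0.408, 3.113, 0.002]
force: [-6.6, -1.3, 21.7]
opening: 0.0007
```

C is home at 0.2642 with 22 N. So A and C get coasters and B goes to the tray. Lift, head for coaster 1, and check clearances.

Request:
apply_moves --deltas '[[70,[0,0,-50],0],[70,[-37,22,-40],0.04],[70,[-37,22,0],0.04],[70,[-36,22,0],0.036],[70,[0,0,0],0]]'

```text
t: 12.8
tool_pos: [0.5238, 0.221, 0.3496]
orientation: [-0.589, -3.083, 0.003]
force: [-0.0, 0.2, -0.4]
opening: 0.0459
```

```bash
python3 -c "
from h import *
go(.521,.225,.19,1.195)
t=cv2.imread('pics/top0.png').copy()
for n,(x,y),a,zg,col in(('c1',(.521,.225),1.195,.023,(0,255,0)),('c2',(.563,.149),1.06,.023,(255,0,0)),('bf',(.4957,.053),1.073,.035,(0,0,255)),('bn',(.4241,.0888),1.073,.035,(255,255,0))):
    u=np.array([np.cos(a),np.sin(a)]);w=np.array([-u[1],u[0]])
    for hl,hw,z in((.094,.0375,zg+.065),(.094,.0375,zg+.167)):
        P=np.array([proj('top',[*(np.array([x,y])+i*hl*u+j*hw*w),z]) for i,j in((1,1),(1,-1),(-1,-1),(-1,1))]).astype(int)
        cv2.polylines(t,[P],True,col,1)
cv2.imwrite('pics/clear.png',cv2.resize(t[60:340,180:480],None,fx=2,fy=2))"
```

```text
p [0.5238 0.221  0.3496] force [-0.    0.17 -0.41] open 45.9 shift [  3.7   3.1 159.6] jaw 1.193 q6 -0.88 t 12.8
yaw needed (tool z down => negative of world) -0.002
```

View pics/clear.png

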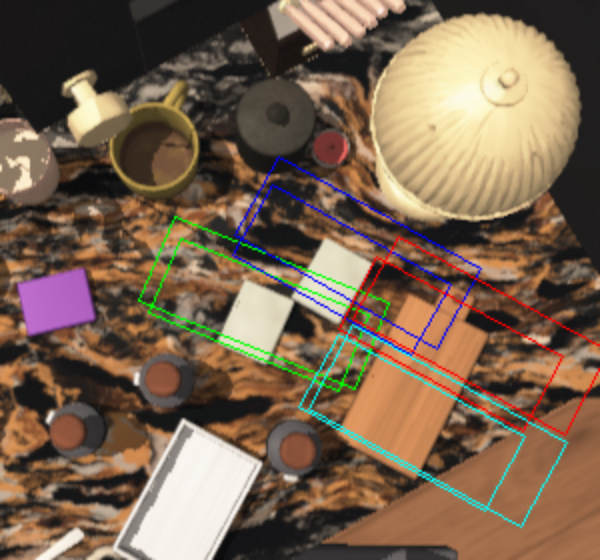

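Projected gripper outlines: c1 (green) and both board slots are clear. c2 (blue) runs close to the yellow jar at (430,215) and the pot at (275,160), so I'll grip c2 about 8 mm off-centre, towards the robot. Descending on c1.

Request:
apply_moves --deltas '[[75,[2,2,50],0],[75,[0,0,50],0],[75,[0,0,15],0],[75,[0,0,0],0],[75,[0,0,0],0]]'

```text
t: 13.42
tool_pos: [0.5223, 0.224, 0.2393]
orientation: [0.588, 3.083, 0.003]
force: [0.6, 0.1, 0.8]
opening: 0.0749
```

```bash
python3 -c "
from h import *
go(.521,.225,.19,1.195)
s=viewer.read_camera('side')
for P in((.521,.225,.01),(.563,.149,.01),(.46,.071,.012)): print(proj('side',P).round(1))
cv2.imwrite('pics/s4.png',cv2.resize(s[180:360,190:390],None,fx=3,fy=3))"
```

```text
p [0.5223 0.224  0.2393] force [0.63 0.15 0.85] open 74.9 shift [ 1.7  0.3 49.3] jaw 1.194 q6 -0.88 t 13.425
yaw needed (tool z down => negative of world) -0.001
[280.8 264.8]
[323.7 281.1]
[284.5 318.2]
```

View pics/s4.png

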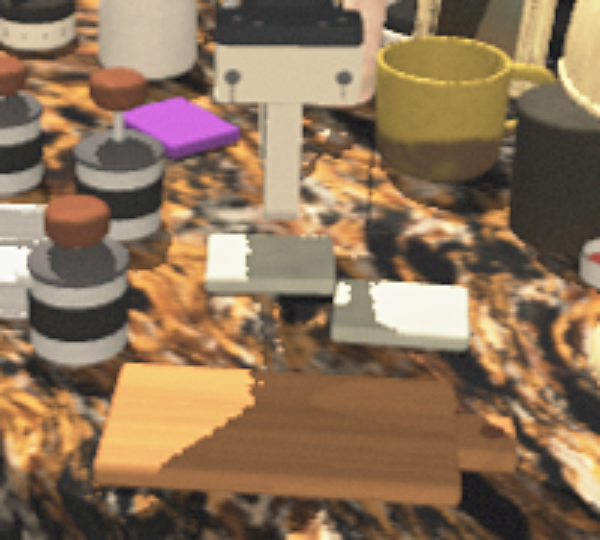

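The fingers straddle c1 (crop (270,262)), and the side view agrees with the top-view estimate to within about 2 px. Descending and gripping.

Request:
apply_moves --deltas '[[75,[1.5,0,35],0],[75,[0,0,15],0],[75,[0,0,0],0],[40,[0,0,0],0],[40,[0,0,0],0]]' --grip_force 15

```text
t: 14.1
tool_pos: [0.5202, 0.2244, 0.1873]
orientation: [0.588, 3.085, 0.001]
force: [-0.2, -0.7, 0.0]
opening: 0.0592
```

Request:
apply_moves --deltas '[[40,[0,0,0],0],[40,[0,0,0],0]]'

```text
t: 14.35
tool_pos: [0.5201, 0.2244, 0.1872]
orientation: [0.588, 3.085, 0.0]
force: [-0.4, 0.1, 4.6]
opening: 0.0561
```

```bash
python3 -c "
from h import *
go(.4241,.0888,.34,1.073)"
```

```text
p [0.5201 0.2244 0.1872] force [-0.39  0.11  4.56] open 56.1 shift [  39.4 -161.3 -152.9] jaw 1.194 q6 -0.88 t 14.35
yaw needed (tool z down => negative of world) 0.121
```

Request:
apply_moves --deltas '[[40,[0,0,-60],0],[40,[0,0,-50],0],[40,[13,-54,0],0],[40,[13,-54,0],0],[40,[13,-53,0],0]]'

```text
t: 14.98
tool_pos: [0.4233, 0.0878, 0.2966]
orientation: [0.587, 3.086, -0.0]
force: [-0.4, -0.3, 1.2]
opening: 0.0556
```

Request:
apply_moves --deltas '[[40,[0,0,0],0.12],[40,[0,0,40],0],[40,[0,0,30],0],[40,[0,0,0],0],[40,[0,0,0],0]]'

```text
t: 15.6
tool_pos: [0.4249, 0.089, 0.2277]
orientation: [0.772, 3.045, 0.0]
force: [-0.4, 0.3, -0.7]
opening: 0.0559
```

```bash
python3 -c "
from h import *
go(.4241,.0888,.2,1.073)"
```

```text
p [0.4249 0.089  0.2277] force [-0.35  0.27 -0.67] open 55.9 shift [ 0.6 -0.6 27.7] jaw 1.074 q6 -0.99 t 15.6
yaw needed (tool z down => negative of world) 0.001
```

Request:
apply_moves --deltas '[[40,[0.5,-0.5,20],0],[40,[0,0,7],0],[40,[0,0,1],0],[40,[0,0,0],0]]'

```text
t: 16.1
tool_pos: [0.4242, 0.0888, 0.1996]
orientation: [0.772, 3.044, 0.001]
force: [0.9, -0.5, 0.2]
opening: 0.0562
```

Request:
apply_moves --deltas '[[70,[0,0,0],0],[70,[0,0,0],0],[70,[0,0,-30],0],[70,[0,0,-60],0],[70,[0,0,-20],0]]'

```text
t: 16.73
tool_pos: [0.4249, 0.0888, 0.3129]
orientation: [0.771, 3.04, 0.003]
force: [0.3, 0.1, -0.3]
opening: 0.0696
```

```bash
python3 -c "
from h import *
go(.556,.153,.24,1.06)"
```

```text
p [0.4249 0.0888 0.3129] force [ 0.28  0.15 -0.34] open 69.6 shift [-84.3 118.7  73.7] jaw 1.074 q6 -0.99 t 16.725
yaw needed (tool z down => negative of world) 0.014
```

Now to c2, with a look at the board from the side camera.

Request:
apply_moves --deltas '[[75,[-28,39,0],0],[75,[-28,39,0],0],[75,[-29,40,0],0],[75,[0,0,50],0.014],[75,[0,0,15],0]]'

```text
t: 17.35
tool_pos: [0.5533, 0.1519, 0.2401]
orientation: [-0.792, -3.034, 0.004]
force: [-0.8, -0.2, -1.2]
opening: 0.0748
```

Request:
apply_moves --deltas '[[75,[0,0,0],0],[75,[0,0,0],0]]'

```text
t: 17.6
tool_pos: [0.5551, 0.1519, 0.2456]
orientation: [0.793, 3.038, 0.001]
force: [0.5, 0.0, 0.5]
opening: 0.075
```

```bash
python3 -c "
from h import *
go(.556,.153,.188,1.06)
cv2.imwrite('pics/s5.png',cv2.resize(viewer.read_camera('side')[180:360,190:390],None,fx=3,fy=3))"
```

```text
p [0.5551 0.1519 0.2456] force [0.49 0.04 0.45] open 75.0 shift [-0.1  1.3 57.6] jaw 1.06 q6 -0.88 t 17.6
yaw needed (tool z down => negative of world) -0.0
```

View pics/s5.png

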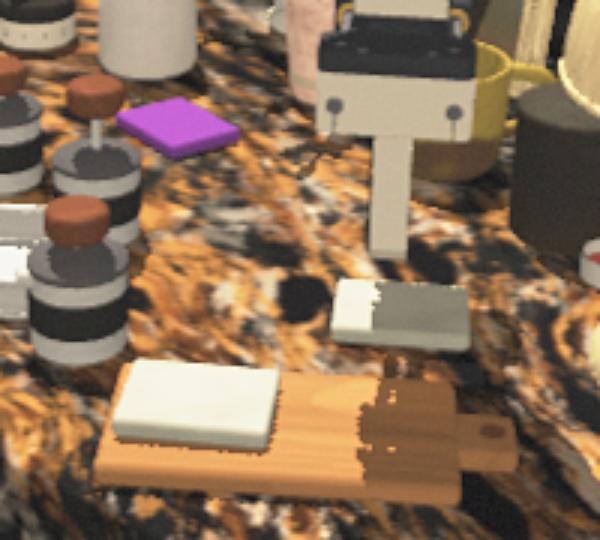

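Coaster 1 lies flat on the board (crop (197,402)), about 5 mm towards its back edge but well inside. B has been knocked to (95,95), so I'll re-measure it later. Gripping c2.

Request:
apply_moves --deltas '[[75,[0,1.3,40],0],[75,[0,0,17],0],[75,[0,0,0],0],[40,[0,0,0],0],[40,[0,0,0],0]]'

```text
t: 18.27
tool_pos: [0.5556, 0.1531, 0.1873]
orientation: [0.794, 3.039, 0.0]
force: [-0.2, -0.5, -0.1]
opening: 0.0591
```

Request:
apply_moves --deltas '[[40,[0,0,0],0],[40,[0,0,0],0]]'

```text
t: 18.52
tool_pos: [0.5555, 0.1531, 0.1872]
orientation: [0.794, 3.039, 0.0]
force: [-1.7, 0.3, 5.0]
opening: 0.0561
```

```bash
python3 -c "
from h import *
go(.4868,.0541,.2,1.073)"
```

```text
p [0.5555 0.1531 0.1872] force [-1.68  0.27  4.99] open 56.1 shift [  11.5 -120.   -12.9] jaw 1.06 q6 -0.88 t 18.525
yaw needed (tool z down => negative of world) -0.013
```

Request:
apply_moves --deltas '[[40,[0,0,-60],0],[40,[4,-40,0],0],[40,[4,-40,0],0],[40,[3.5,-40,0],0],[40,[0,0,20],-0.013]]'

```text
t: 19.15
tool_pos: [0.4863, 0.0523, 0.2278]
orientation: [0.776, 3.042, 0.0]
force: [0.7, 0.7, -0.6]
opening: 0.0556
```

Request:
apply_moves --deltas '[[40,[0,0,0],0],[40,[0,0,0],0]]'

```text
t: 19.4
tool_pos: [0.4869, 0.0543, 0.2271]
orientation: [0.774, 3.045, 0.0]
force: [-0.7, 0.2, -0.5]
opening: 0.0559
```

```bash
python3 -c "
from h import *
go(.4868,.0541,.2,1.073)"
```

```text
p [0.4869 0.0543 0.2271] force [-0.7   0.17 -0.51] open 55.9 shift [ 0.  -0.2 27.1] jaw 1.073 q6 -1.07 t 19.4
yaw needed (tool z down => negative of world) 0.0
```

Request:
apply_moves --deltas '[[40,[0,0,20],0],[40,[0,0,7],0],[40,[0,0,1],0],[40,[0,0,0],0]]'

```text
t: 19.9
tool_pos: [0.4869, 0.0542, 0.1992]
orientation: [0.773, 3.045, 0.0]
force: [0.4, -0.3, 0.6]
opening: 0.056
```

Request:
apply_moves --deltas '[[70,[0,0,0],0],[70,[0,0,0],0],[70,[0,0,-30],0],[70,[0,0,-60],0],[70,[0,0,-60],0]]'

```text
t: 20.52
tool_pos: [0.4862, 0.054, 0.3502]
orientation: [-0.774, -3.044, 0.0]
force: [0.9, -0.2, 1.1]
opening: 0.0701
```

```bash
python3 -c "
from h import *
go(.20,.5,.38)"
```

```text
p [0.4862 0.054  0.3502] force [ 0.92 -0.2   1.08] open 70.1 shift [464.5 255.2 -29.6] jaw 1.073 q6 -1.07 t 20.525
```

Request:
apply_moves --deltas '[[70,[46,25,-3],0],[70,[46,25,-3],0],[70,[46,25,-3],0],[70,[46,25,-3],0],[70,[46,25,-3],0]]'

```text
t: 21.15
tool_pos: [0.3431, 0.2748, 0.3642]
orientation: [0.774, 3.044, 0.001]
force: [0.3, 1.2, 0.5]
opening: 0.0699
```

Request:
apply_moves --deltas '[[70,[46,25,-3],0],[70,[46,25,-3],0],[70,[46,25,-3],0],[70,[46,25,-3],0],[70,[46,25,-3],0]]'

```text
t: 21.78
tool_pos: [0.2007, 0.4946, 0.3791]
orientation: [0.774, 3.044, 0.001]
force: [0.0, 0.8, -0.2]
opening: 0.0703
```

Run:
```python
from h import *
t=viewer.read_camera('top');s=viewer.read_camera('side')
cv2.imwrite('pics/top6.png',t);cv2.imwrite('pics/side6.png',s)
go(.41,.398,.38)
cv2.imwrite('pics/t6c.png',cv2.resize(t[170:360,180:440],None,fx=3,fy=3))
```

```text
p [0.1991 0.4963 0.379 ] force [ 0.09 -0.47  0.41] open 70.3 shift [-232.3   13.4   -1.3] jaw 1.077 q6 0.02 t 21.875
```

View pics/t6c.png

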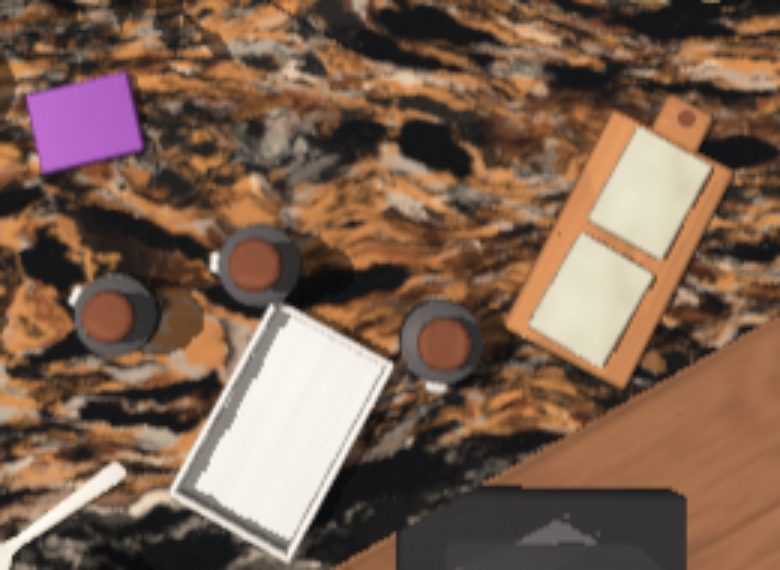

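Both coasters lie on the board (crop (650,192) and (592,299)), knobs A (107,316), B (254,264) and C (443,345). Measuring.

```bash
cat > m.py <<'E'
from h import *
import sys
t=cv2.imread(sys.argv[1])
h=cv2.cvtColor(t,cv2.COLOR_BGR2HSV);big=cv2.resize(t,None,fx=4,fy=4,interpolation=cv2.INTER_CUBIC)
hb=cv2.cvtColor(big,cv2.COLOR_BGR2HSV)
w=cv2.morphologyEx(cv2.inRange(hb,(20,5,120),(80,70,255)),cv2.MORPH_OPEN,np.ones((9,9)))
for sd in((396,233),(377,269)):
    c=blob(w,(sd[0]*4,sd[1]*4),104);W=np.array([plane("top",(q[0][0]-1.5)/4,(q[0][1]-1.5)/4,.021)[:2] for q in c],np.float32)
    r=cv2.minAreaRect(W);L=cv2.boxPoints(r);e=max((L[1]-L[0],L[2]-L[1]),key=np.linalg.norm)
    print("coaster",np.round(r[0],4),np.round(r[1],4),"long ang",round(float(np.arctan2(e[1],e[0])),3))
kb=knobmask(big);kb=cv2.morphologyEx(kb,cv2.MORPH_OPEN,np.ones((13,13)))
for n,sd,z in(("A",(215,275),.078),("B",(264,258),.096),("C",(327.5,284.5),.078)):
    c=blob(kb,(int(sd[0]*4),int(sd[1]*4)),60);(x,y),_,_=cv2.fitEllipse(c);mm=cv2.boundingRect(c)
    P=plane("top",(x-1.5)/4,(y-1.5)/4,z);print(n,P.round(4),"box mm",np.round(np.array(mm[2:])/4/460.8*.82*1e3,1))
E
python3 m.py pics/top6.png
```

```text
coaster [0.4954 0.0513] [0.0552 0.0703] long ang -0.505
coaster [0.4252 0.0902] [0.0551 0.0709] long ang -0.525
A [0.4119 0.3974 0.078 ] box mm [31.1 30.7]
B [0.4448 0.3062 0.096 ] box mm [31.6 31.6]
C [0.398  0.1903 0.078 ] box mm [31.6 31.1]
```

Request:
apply_moves --deltas '[[60,[-58.5,3,0],0],[60,[-58.5,3,0],0],[60,[-58.5,3,0],0],[60,[-58.5,3,0],0],[60,[0,0,40],0]]'

```text
t: 22.5
tool_pos: [0.4179, 0.3902, 0.3422]
orientation: [0.78, 3.037, 0.009]
force: [-0.3, 0.6, 0.1]
opening: 0.06
```

Request:
apply_moves --deltas '[[60,[0,0,40],0],[60,[0,0,0],0],[60,[0,0,0],0]]'

```text
t: 22.88
tool_pos: [0.4136, 0.3923, 0.3004]
orientation: [0.774, 3.044, 0.002]
force: [-0.0, -0.1, -0.1]
opening: 0.0599
```

Run:
```python
from h import *
go(.411,.3965,.244,1.073)
s=viewer.read_camera('side');m=knobmask(s);m0=knobmask(cv2.imread('pics/side6.png'))
for b in((188,205),(224,212),(215,252)): print(cv2.boundingRect(blob(m,b,15)),cv2.boundingRect(blob(m0,b,15)))
```

```text
p [0.4136 0.3923 0.3004] force [-0.03 -0.11 -0.08] open 59.9 shift [ 4.3  2.4 56.4] jaw 1.073 q6 -0.4 t 22.875
yaw needed (tool z down => negative of world) 0.0
(175, 191, 29, 22) (175, 191, 29, 22)
(210, 198, 29, 24) (210, 198, 29, 25)
(203, 240, 24, 23) (202, 240, 25, 23)
```

Scene unchanged. Gripping A.

Request:
apply_moves --deltas '[[60,[4.3,2.4,15],0],[60,[0,0,25],0],[60,[0,0,10],0],[60,[0,0,6],0],[60,[0,0,0],0]]' --grip_force 25

```text
t: 23.55
tool_pos: [0.4106, 0.3964, 0.2428]
orientation: [-0.774, -3.045, 0.0]
force: [-0.7, -0.5, 0.3]
opening: 0.06
```

Request:
apply_moves --deltas '[[25,[0,0,0],0],[25,[0,0,0],0],[25,[0,0,0],0],[25,[0,0,0],0]]'

```text
t: 24.05
tool_pos: [0.4108, 0.3965, 0.2431]
orientation: [0.774, 3.044, 0.001]
force: [0.4, 0.2, 1.5]
opening: 0.0328
```

Run:
```python
from h import *
go(.4944,.0501,.39,1.073)
```

```text
p [0.4108 0.3965 0.2431] force [0.39 0.2  1.49] open 32.8 shift [-238.9 -264.3 -147. ] jaw 1.073 q6 -0.4 t 24.05
yaw needed (tool z down => negative of world) -0.0
```

Request:
apply_moves --deltas '[[25,[0,0,-10],0],[25,[0,0,-30],0],[25,[0,0,-40],0],[25,[0,0,-40],0],[25,[0,0,-27],0]]'

```text
t: 24.68
tool_pos: [0.4106, 0.3963, 0.3924]
orientation: [0.774, 3.044, 0.002]
force: [0.2, 0.4, -3.1]
opening: 0.0324
```

Run:
```python
from h import *
go(.4944,.0501,.39,1.073)
s=viewer.read_camera('side')
cv2.imwrite('pics/s7.png',cv2.resize(s[70:310,120:320],None,fx=2.5,fy=2.5))
```

```text
p [0.4106 0.3963 0.3924] force [ 0.21  0.37 -3.05] open 32.4 shift [-239.  -264.2    2.1] jaw 1.073 q6 -0.4 t 24.675
yaw needed (tool z down => negative of world) 0.0
```

View pics/s7.png

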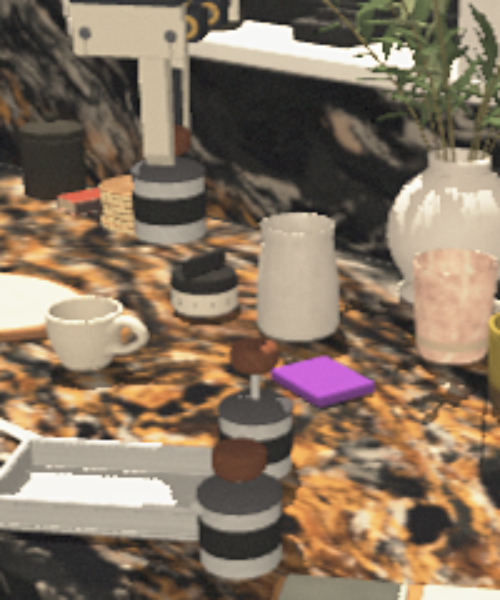

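A hangs straight and is centred between the fingers (body at crop (170,200)); it weighs about 3 N. Carrying it to the tab-side coaster.

Request:
apply_moves --deltas '[[25,[-20,-22,0],0],[25,[-30,-33,0],0],[25,[-35,-39,0],0],[25,[-35,-39,0],0],[25,[-35,-39,0],0]]'

```text
t: 25.35
tool_pos: [0.4644, 0.1695, 0.389]
orientation: [-0.773, -3.044, 0.001]
force: [1.0, 0.3, -3.3]
opening: 0.0326
```

Request:
apply_moves --deltas '[[25,[-35,-39,0],0],[25,[-30,-33,0],0],[25,[-19,-20,0],0],[25,[0,0,0],0],[25,[0,0,0],0]]'

```text
t: 25.98
tool_pos: [0.4942, 0.0505, 0.3892]
orientation: [-0.774, -3.043, -0.0]
force: [0.0, 0.2, -3.1]
opening: 0.0324
```

Request:
apply_moves --deltas '[[25,[0,0,40],0],[25,[0,0,40],0],[25,[0,0,20],0],[25,[0,0,0],0],[25,[0,0,0],0]]'

```text
t: 26.6
tool_pos: [0.4948, 0.0509, 0.2908]
orientation: [0.772, 3.044, 0.001]
force: [-0.1, -0.1, -2.6]
opening: 0.0323
```

Run:
```python
from h import *
go(.4944,.0501,.2655,1.073)
```

```text
p [0.4948 0.0509 0.2908] force [-0.1  -0.14 -2.62] open 32.3 shift [ 0.  -0.9 25.3] jaw 1.074 q6 -1.07 t 26.6
yaw needed (tool z down => negative of world) 0.001
```

Request:
apply_moves --deltas '[[25,[0,-0.9,15],0],[25,[0,0,7],0],[25,[0,0,2],0],[25,[0,0,0],0]]'

```text
t: 27.1
tool_pos: [0.4941, 0.0494, 0.2658]
orientation: [0.774, 3.045, -0.0]
force: [0.1, -0.4, -2.6]
opening: 0.0328
```

Request:
apply_moves --deltas '[[25,[0,0,0.5],0],[25,[0,0,0],0]]'

```text
t: 27.35
tool_pos: [0.4941, 0.0494, 0.2653]
orientation: [0.774, 3.045, 0.0]
force: [-0.4, -0.6, -3.6]
opening: 0.0323
```

Request:
apply_moves --deltas '[[25,[0,0,0.5],0],[25,[0,0,0],0]]'

```text
t: 27.6
tool_pos: [0.4943, 0.0494, 0.2651]
orientation: [0.774, 3.044, 0.0]
force: [0.9, -0.0, -0.5]
opening: 0.0325
```

Contact (force -3 to -0.5 N). Releasing, then lifting and going to C.

Request:
apply_moves --deltas '[[55,[0,0,0],0],[55,[0,0,0],0],[55,[0,0,0],0],[55,[0,0,-30],0],[55,[0,0,-60],0]]'

```text
t: 28.22
tool_pos: [0.4929, 0.0494, 0.3528]
orientation: [-0.773, -3.039, 0.002]
force: [0.7, -0.1, 0.4]
opening: 0.0549
```

Run:
```python
from h import *
go(.397,.1893,.3,1.073)
```

```text
p [0.4929 0.0494 0.3528] force [ 0.65 -0.14  0.36] open 54.9 shift [150.8  77.3  53.4] jaw 1.073 q6 -1.08 t 28.225
yaw needed (tool z down => negative of world) -0.0
```

Request:
apply_moves --deltas '[[60,[50,26,0],0],[60,[50,26,0],0],[60,[51,26,0],0],[60,[0,0,50],0],[60,[0,0,0],0]]'

```text
t: 28.85
tool_pos: [0.3966, 0.19, 0.3015]
orientation: [-0.77, -3.04, 0.006]
force: [-0.5, -0.9, -0.6]
opening: 0.0605
```

Run:
```python
from h import *
s=viewer.read_camera('side');m=knobmask(s);m0=knobmask(cv2.imread('pics/side6.png'))
for b in((224,212),(215,252)): print(cv2.boundingRect(blob(m,b,15)),cv2.boundingRect(blob(m0,b,15)))
go(.397,.1893,.243,1.073)
cv2.imwrite('pics/s8.png',cv2.resize(s[170:350,170:370],None,fx=3,fy=3))
```

```text
(216, 205, 23, 18) (210, 198, 29, 25)
(203, 240, 24, 23) (202, 240, 25, 23)
p [0.3978 0.1899 0.3038] force [0.29 0.48 0.77] open 59.8 shift [ 0.3 -0.7 60.8] jaw 1.073 q6 -0.74 t 28.9
yaw needed (tool z down => negative of world) 0.0
```

View pics/s8.png

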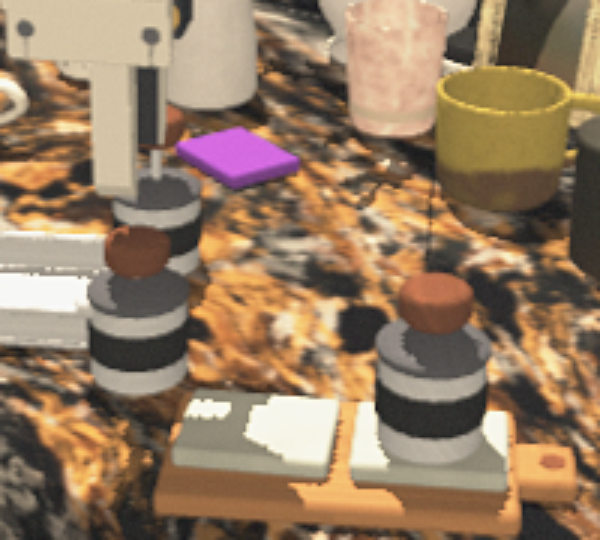

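A stands on the tab-side coaster (crop (430,390)), looking centred, and C is unmoved. Gripping C.

Request:
apply_moves --deltas '[[60,[0.3,-0.7,25],0],[60,[0,0,25],0],[60,[0,0,10],0],[60,[0,0,0],0],[25,[0,0,0],0]]'

```text
t: 29.52
tool_pos: [0.3989, 0.1896, 0.2462]
orientation: [0.774, 3.043, 0.002]
force: [-0.1, 1.0, -0.4]
opening: 0.054
```

Request:
apply_moves --deltas '[[25,[0,0,0],0],[25,[0,0,0],0],[25,[0,0,0],0],[25,[0,0,0],0]]'

```text
t: 30.02
tool_pos: [0.3982, 0.1896, 0.2452]
orientation: [0.774, 3.044, 0.0]
force: [-1.5, -2.0, 6.7]
opening: 0.0324
```

Request:
apply_moves --deltas '[[25,[0,0,-10],0],[25,[0,0,-30],0],[25,[0,0,-40],0],[25,[0,0,0],0]]'

```text
t: 30.52
tool_pos: [0.3992, 0.1901, 0.3283]
orientation: [0.772, 3.04, 0.006]
force: [0.9, 0.8, -3.8]
opening: 0.0327
```

Run:
```python
from h import *
go(.4242,.0892,.29,1.073)
```

```text
p [0.3992 0.1901 0.3283] force [ 0.87  0.83 -3.85] open 32.7 shift [-70.  -76.9  38.2] jaw 1.073 q6 -0.74 t 30.525
yaw needed (tool z down => negative of world) 0.0
```

Request:
apply_moves --deltas '[[25,[-15,-17,0],0],[25,[-28,-30,0],0],[25,[-20,-22,0],0],[25,[-7,-8,0],0],[25,[0,0,30],0]]'

```text
t: 31.15
tool_pos: [0.4238, 0.0882, 0.2958]
orientation: [0.775, 3.041, 0.002]
force: [0.3, -0.8, -4.2]
opening: 0.0328
```

Request:
apply_moves --deltas '[[25,[0,0,0],0],[25,[0,0,0],0],[25,[0,0,0],0]]'

```text
t: 31.52
tool_pos: [0.4231, 0.0889, 0.2958]
orientation: [0.773, 3.044, 0.001]
force: [-0.6, -0.5, -2.1]
opening: 0.0325
```

Run:
```python
from h import *
go(.425,.0888,.2672,1.073)
```

```text
p [0.4231 0.0889 0.2958] force [-0.63 -0.54 -2.08] open 32.5 shift [-1.7  0.8 28.6] jaw 1.074 q6 -0.99 t 31.525
yaw needed (tool z down => negative of world) 0.001
```

Request:
apply_moves --deltas '[[25,[-1.7,0.8,15],0],[25,[0,0,9],0],[25,[0,0,3],0],[25,[0,0,0],0]]'

```text
t: 32.02
tool_pos: [0.4247, 0.0884, 0.2676]
orientation: [-0.774, -3.045, 0.0]
force: [0.6, -0.2, -3.4]
opening: 0.0329
```

Request:
apply_moves --deltas '[[25,[0,0,0.7],0],[25,[0,0,0],0]]'

```text
t: 32.28
tool_pos: [0.4248, 0.0884, 0.2673]
orientation: [0.774, 3.044, 0.0]
force: [-1.5, -1.8, 1.7]
opening: 0.0326
```

Request:
apply_moves --deltas '[[25,[0,0,0.5],0],[25,[0,0,0],0]]'

```text
t: 32.52
tool_pos: [0.425, 0.0883, 0.2673]
orientation: [0.774, 3.044, -0.0]
force: [-2.7, -2.2, 6.4]
opening: 0.0329
```

Landed. I'll back off 1 mm, release, lift and go over to B.

Request:
apply_moves --deltas '[[25,[0,0,-0.8],0],[55,[0,0,0],0],[55,[0,0,0],0],[55,[0,0,0],0],[55,[0,0,-40],0]]'

```text
t: 33.15
tool_pos: [0.4232, 0.0883, 0.3047]
orientation: [-0.772, -3.039, 0.003]
force: [1.1, 0.1, 0.1]
opening: 0.0549
```

Request:
apply_moves --deltas '[[60,[0,0,-60],0],[60,[40,40,0],0],[60,[40,40,0],0],[60,[0,0,0],0],[60,[0,0,0],0]]'

```text
t: 33.78
tool_pos: [0.3925, 0.1968, 0.3672]
orientation: [0.772, 3.045, -0.001]
force: [0.3, -0.6, 0.2]
opening: 0.0599
```

Run:
```python
from h import *
s=viewer.read_camera('side');cv2.imwrite('pics/side9.png',s);t=viewer.read_camera('top');cv2.imwrite('pics/top9.png',t)
m=knobmask(s);m0=knobmask(cv2.imread('pics/side6.png'))
print(cv2.boundingRect(blob(m,(224,210),15)))
go(.4435,.3055,.32)
# tray in robot frame (camera bias -1,-1 mm)
c=np.array([.3384,.2899]);d=np.array([np.cos(-.478),np.sin(-.478)])
print("tray slots",c+.033*d,c-.033*d)
cv2.imwrite('pics/s9.png',np.vstack([cv2.resize(s[170:350,170:370],None,fx=2,fy=2),cv2.resize(t[200:320,240:440],None,fx=2,fy=2)]))
```

```text
(210, 197, 29, 25)
p [0.3929 0.196  0.3672] force [ 0.58  0.16 -0.61] open 60.1 shift [  8.  120.4  47.1] jaw 1.072 q6 -0.73 t 33.875
tray slots [0.36770125 0.27471986] [0.30909875 0.30508014]
```

View pics/s9.png

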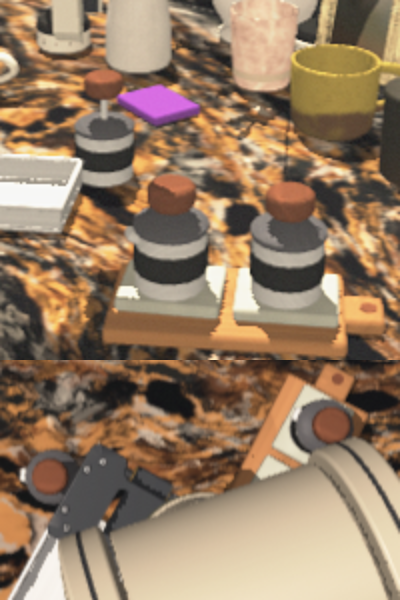

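Both served presses stand on their coasters (side crop (172,240) and (290,245)) and B stands at (105,140). Now gripping B by the knob.

Request:
apply_moves --deltas '[[60,[2.6,40,0],0],[60,[2.7,40,0],0],[60,[2.7,40,0],0],[60,[0,0,50],0],[60,[0,0,0],0]]'

```text
t: 34.5
tool_pos: [0.442, 0.3043, 0.3129]
orientation: [-0.775, -3.038, 0.01]
force: [0.4, -1.0, 0.2]
opening: 0.0602
```

Request:
apply_moves --deltas '[[60,[0,0,0],0],[60,[0,0,0],0]]'

```text
t: 34.75
tool_pos: [0.4437, 0.3058, 0.3197]
orientation: [0.775, 3.042, 0.003]
force: [-0.1, 0.1, 0.2]
opening: 0.06
```

Run:
```python
from h import *
go(.4438,.3052,.255,1.073)
```

```text
p [0.4437 0.3058 0.3197] force [-0.08  0.13  0.21] open 60.0 shift [-0.3 -0.6 64.7] jaw 1.072 q6 -0.56 t 34.75
yaw needed (tool z down => negative of world) -0.001
```

Request:
apply_moves --deltas '[[60,[0,-0.5,25],0],[60,[0,0,25],0],[60,[0,0,13],0],[60,[0,0,0],0],[60,[0,0,0],0]]' --grip_force 20

```text
t: 35.38
tool_pos: [0.4431, 0.306, 0.2558]
orientation: [0.774, 3.043, 0.002]
force: [-0.0, 0.3, -0.1]
opening: 0.06
```

Request:
apply_moves --deltas '[[60,[0,0,0],0],[60,[0,0,0],0],[60,[0,0,0],0]]'

```text
t: 35.75
tool_pos: [0.4427, 0.3058, 0.2546]
orientation: [0.774, 3.045, 0.0]
force: [0.1, -0.4, 0.4]
opening: 0.0602
```

Request:
apply_moves --deltas '[[25,[0,0,0],0],[25,[0,0,0],0],[25,[0,0,0],0],[25,[0,0,0],0],[25,[0,0,0],0]]'

```text
t: 36.38
tool_pos: [0.4426, 0.3058, 0.2544]
orientation: [0.774, 3.045, 0.0]
force: [0.9, 1.3, -0.6]
opening: 0.0327
```

Request:
apply_moves --deltas '[[25,[0,0,-10],0],[25,[0,0,-30],0],[25,[0,0,-30],0],[25,[0,0,0],0],[25,[0,0,0],0]]'

```text
t: 37.0
tool_pos: [0.4423, 0.3055, 0.3233]
orientation: [-0.774, -3.044, 0.001]
force: [-0.6, 0.6, -1.7]
opening: 0.033
```

Run:
```python
from h import *
go(.3665,.2753,.2574,1.073)
```

```text
p [0.4423 0.3055 0.3233] force [-0.56  0.58 -1.66] open 33.0 shift [ 52.1 -62.7  66. ] jaw 1.073 q6 -0.56 t 37.0
yaw needed (tool z down => negative of world) 0.0
```

Request:
apply_moves --deltas '[[25,[12,-15,0],0],[25,[20,-24,0],0],[25,[20,-24,0],0],[25,[0,0,0],0],[25,[0,0,30],0]]'

```text
t: 37.62
tool_pos: [0.3678, 0.2757, 0.2954]
orientation: [0.773, 3.042, 0.005]
force: [-0.5, 0.3, -2.4]
opening: 0.0329
```

Request:
apply_moves --deltas '[[25,[0,0,0],0],[25,[0,0,0],0],[25,[0,0,0],0]]'

```text
t: 38.0
tool_pos: [0.3674, 0.2755, 0.2953]
orientation: [0.774, 3.044, 0.001]
force: [-0.0, -0.2, -2.4]
opening: 0.0331
```

Run:
```python
from h import *
go(.3665,.2753,.2574,1.073)
s=viewer.read_camera('side')
cv2.imwrite('pics/s10.png',cv2.resize(s[150:310,90:290],None,fx=3,fy=3))
```

```text
p [0.3674 0.2755 0.2953] force [-0.05 -0.2  -2.42] open 33.1 shift [ 0.7 -0.6 37.9] jaw 1.073 q6 -0.54 t 38.0
yaw needed (tool z down => negative of world) -0.0
```

View pics/s10.png

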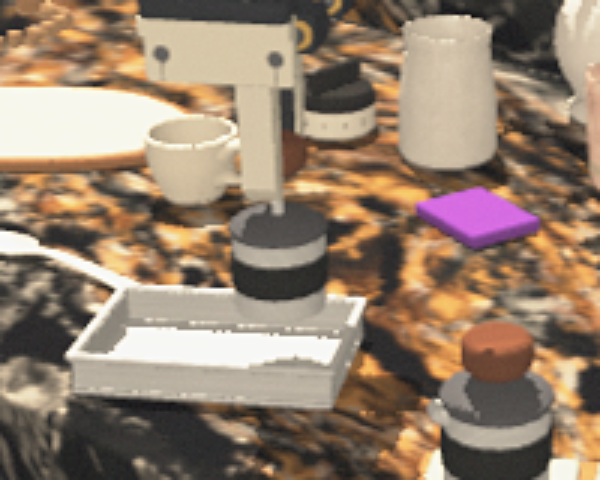

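Run:
```python
from h import *
f=lambda P:((proj('side',P)-[90,150])*3).round(0)
print("tray rim centre pred",f((.3394,.2909,.022)))
d=np.array([np.cos(-.478),np.sin(-.478)]);w=np.array([-d[1],d[0]]);c=np.array([.3394,.2909])
print("rim corners pred",[f((*(c+i*.07*d+j*.043*w),.022)) for i,j in((-1,1),(1,1),(1,-1),(-1,-1))])
print("press bottom centre now pred",f((.3684,.275,.038)),"lid",f((.3684,.275,.093)))
g=C['top'];t=cv2.imread('pics/top6.png')
```

```text
tray rim centre pred [225. 327.]
rim corners pred [array([127., 287.]), array([365., 300.]), array([334., 371.]), array([ 74., 356.])]
press bottom centre now pred [283. 305.] lid [279. 212.]
```

Run:
```python
from h import *
f=lambda P:((proj('side',P)-[90,150])*3).round(0)
print("C lid pred",f((.4242,.0892,.077)),"knobtop",f((.4242,.0892,.100)))
f7=lambda P:((proj('side',P)-[120,70])*2.5).round(0)
print("s7: A held lid pred (seen 170,172)",f7((.4106,.3963,.1493+.055)),"bottom c",f7((.4106,.3963,.1493)))
print("s7: B lid pred (seen 254,408)",f7((.4438,.3052,.055)),"knob top (seen ~254,345)",f7((.4438,.3052,.097)))
print("held B knob centre",f((.3674,.2755,.041+.087)))
im=cv2.imread('pics/s10.png')
m=cv2.inRange(im,(0,0,0),(45,45,45))
n,l,st,ce=cv2.connectedComponentsWithStats(m[190:330,200:360]);i=1+np.argmax(st[1:,4]);print("sleeve box",st[i]+[200,190,0,0,0])
print("sleeve centre pred z=.0275",f((.3674,.2755,.041+.0275)))
```

```text
C lid pred [499. 377.] knobtop [500. 332.]
s7: A held lid pred (seen 170,172) [168. 160.] bottom c [171. 235.]
s7: B lid pred (seen 254,408) [256. 397.] knob top (seen ~254,345) [255. 341.]
held B knob centre [274. 151.]
sleeve box [292 256  35  40 441]
sleeve centre pred z=.0275 [279. 254.]
```

The lid ellipse sits about equally low in the picture for every press, so B is where predicted, and the predicted tray rim matches the picture to 2 px. Lowering B.

Request:
apply_moves --deltas '[[25,[0.7,-0.6,20],0],[25,[0,0,13],0],[25,[0,0,3],0],[25,[0,0,0],0],[25,[0,0,0],0]]'

```text
t: 38.67
tool_pos: [0.3661, 0.2751, 0.2589]
orientation: [0.774, 3.044, 0.001]
force: [-1.1, -1.2, 2.7]
opening: 0.0333
```

Request:
apply_moves --deltas '[[25,[0,0,1],0],[25,[0,0,0],0],[25,[0,0,0],0]]'

```text
t: 39.05
tool_pos: [0.3663, 0.2753, 0.2585]
orientation: [0.774, 3.044, 0.002]
force: [-3.3, -2.0, 7.5]
opening: 0.0331
```

Request:
apply_moves --deltas '[[25,[0,0,0.7],0],[25,[0,0,0],0],[25,[0,0,0],0]]'

```text
t: 39.42
tool_pos: [0.3663, 0.2753, 0.258]
orientation: [0.774, 3.044, 0.002]
force: [-4.0, -1.3, 9.2]
opening: 0.0327
```

Landed. Backing off the load, releasing and lifting.

Request:
apply_moves --deltas '[[25,[0,0,-1.5],0],[25,[0,0,0],0],[55,[0,0,0],0],[55,[0,0,0],0],[55,[0,0,0],0]]'

```text
t: 40.05
tool_pos: [0.3659, 0.275, 0.258]
orientation: [-0.774, -3.045, 0.0]
force: [0.2, -0.1, 0.5]
opening: 0.0543
```

Request:
apply_moves --deltas '[[55,[0,0,-40],0],[55,[0,0,-60],0],[55,[58,25,0],0],[55,[55,50,0],0],[55,[40,50,0],0]]'

```text
t: 40.67
tool_pos: [0.2948, 0.4463, 0.3587]
orientation: [0.774, 3.044, 0.002]
force: [1.5, -0.2, 0.4]
opening: 0.0549
```

Request:
apply_moves --deltas '[[55,[20,60,0],0],[55,[20,60,0],0],[55,[0,0,0],0],[55,[0,0,0],0]]'

```text
t: 41.18
tool_pos: [0.3175, 0.5675, 0.3572]
orientation: [-0.773, -3.045, 0.003]
force: [0.1, -0.8, 0.9]
opening: 0.0549
```

Run:
```python
from h import *
t=viewer.read_camera('top');s=viewer.read_camera('side')
cv2.imwrite('pics/top11.png',t);cv2.imwrite('pics/side11.png',s)
go(.2,.5)
cv2.imwrite('pics/f.png',np.hstack([cv2.resize(t[180:370,230:440],None,fx=1.9,fy=1.9),cv2.resize(s[170:360,120:330],None,fx=1.9,fy=1.9)]))
```

```text
p [0.3177 0.5668 0.359 ] force [-0.    0.41  0.47] open 55.4 shift [ 7.150e+01 -1.149e+02 -1.000e-01] jaw 1.072 q6 -0.09 t 41.275
```

View pics/f.png

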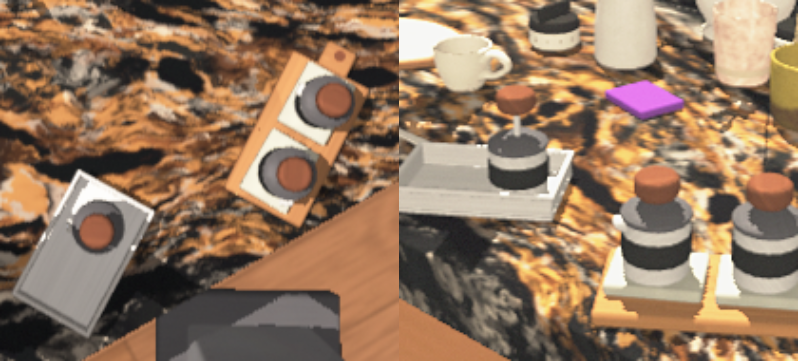

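Run:
```python
from h import *
t=cv2.imread('pics/top11.png');big=cv2.resize(t,None,fx=4,fy=4,interpolation=cv2.INTER_CUBIC);hb=cv2.cvtColor(big,cv2.COLOR_BGR2HSV)
kb=cv2.morphologyEx(knobmask(big),cv2.MORPH_OPEN,np.ones((13,13)))
w=cv2.morphologyEx(cv2.inRange(hb,(18,5,110),(80,75,255)),cv2.MORPH_OPEN,np.ones((9,9)))
for n,kd,cd in(("A",(405,233),(398,234)),("C",(385,271),(378,269)),("B",(281,302),None)):
    c=blob(kb,(kd[0]*4,kd[1]*4),60);(x,y),ax,_=cv2.fitEllipse(c);P=plane("top",(x-1.5)/4,(y-1.5)/4,.1);print(n,"knob",P.round(4),np.round(ax,0))
    if cd:
        mm=np.zeros_like(w);cv2.circle(mm,(cd[0]*4,cd[1]*4),105,255,-1)
        cs=[q for q in cv2.findContours(w&mm,cv2.RETR_EXTERNAL,cv2.CHAIN_APPROX_NONE)[0] if cv2.contourArea(q)>150]
        W=np.array([plane("top",(q[0]-1.5)/4,(q[1]-1.5)/4,.021)[:2] for q in np.vstack(cs)[:,0]],np.float32)
        r=cv2.minAreaRect(W);print("  coaster",np.round(r[0],4),np.round(r[1],4),"press - coaster mm",((P[:2]-r[0])*1e3).round(1))
    else: print("  tray slot (cam)",np.array([.3687,.2757]),"centre dist mm",(np.linalg.norm(P[:2]-[.3394,.2909])*1e3).round(1))
```

```text
A knob [0.4941 0.0525 0.1   ] [72. 75.]
  coaster [0.489  0.0548] [0.0557 0.0859] press - coaster mm [ 5.  -2.3]
C knob [0.4237 0.09   0.1   ] [72. 75.]
  coaster [0.4333 0.0866] [0.055  0.0907] press - coaster mm [-9.6  3.4]
B knob [0.3676 0.2761 0.1   ] [73. 74.]
  tray slot (cam) [0.3687 0.2757] centre dist mm 31.8
```

The coaster rectangles merged with their neighbours along the long axis. Trimmed to the true 70.5 mm length, the centres are (0.4958, 0.0511) and (0.4244, 0.0914), which puts A and C about 2 mm off centre. B stands in its tray slot, and the gripper is clear. Handing in.

```bash
python3 -c "
from plant import order
print(order.close_job())"
```

```text
the job is handed in; nothing more can be done
None
```

The job is handed in after about 41 s of robot time. Two presses went fully down and are served on the board. One stiffened and stands in the tray.

- **Good presses:** both took an even 5 to 6 N all the way and stopped firm at the bottom, where I pressed up to about 22 N. Each stands on its own slate coaster on the board.
- **Clogged press:** its force climbed to about 10 N at 5 mm, so I stopped. It was knocked a few centimetres during the run; I re-measured it, then lifted it into the tray by the knob.

**Last checks:** in the final pictures all three presses stand upright with the gripper well clear. The purple decoy and the rest of the worktop look unmoved in the views I took. The served presses are about 2 mm off their coasters' centres. The tray press is about 32 mm from the tray's middle, against 33 mm intended.

**What disagreed:**
- **Coaster outlines:** in the final check these merged with their neighbours, so I trimmed them to the known length, and the 2 mm figure depends on that.
- **Lid heights:** the side camera showed every press's lid about 4 to 6 pixels lower than predicted. I took this as systematic and relied on the top camera.
- **Tray press:** while setting it down, the downward force briefly reached about 9 N before I eased off. I did not measure its plunger again afterwards.

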